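Scan the toothed plaster model on the scanning stage

TASK

Stand the plaster jaw model that has teeth on the scanning stage, midway between and in line with the two ball posts, square to the stage with its front teeth facing away from the low rail. Then take the hand scanner from its rest and point it level and square at the middle of the front teeth, lens about 7 cm away, hold it steady there for a second and a half, and lay it back in its rest as it was. Set both down without dropping them, do not touch the model with the scanner, and leave everything else where it stands.

Things in the scene. Friction and masses are not known exactly. Their poses are not given: they have to be found in the camera images.
- model: plaster jaw model with a horseshoe of teeth on top, 64 long (x) x 62 wide (y) x 48 mm high, 200 g. Trimmed base 26 mm high: full 62 mm width with flat sides from x = -16 to +32 mm, narrowing to 44 mm wide in front (x = -32 to -16 mm); teeth from 26 to 48 mm high. Origin: centre of the underside; z up; the front teeth face -x, the flat back is at x = +32 mm
- model_teeth (a point): the point to aim at: middle of the front teeth of the model, at (-30, 0, 38) mm in the model's frame; same axes as the model
- stage: scanning stage, fixed: grey block 120 (x) x 190 (y) x 40 mm high, with two upright pins (8 mm) carrying 18 mm white balls at x = 0, y = +-82 mm, ball centres 78 mm above the table (tops 87 mm), and an aluminium rail 12 mm high, 6 mm thick on its top along the edge at x = +55 mm. Origin: centre of the underside; the -x side is the open front
- stage_mid (a point): centre of the stage's top face, midway between the two ball posts, 40 mm above the table; axes of the stage. The model's origin belongs here with the model's axes parallel to these
- scanner: hand-held scanner, straight wand 165 mm long, 200 g: white handle 30 wide (y) x 34 mm high (z) with flat sides from x = -75 to +40 mm, then a grey nose 22 wide x 20 mm high to x = +90 mm, with the lens in its end. Origin: on the wand's axis, at a good grip point near the centre of mass; the lens looks along +x; z up as it lies in the rest
- scanner_lens (a point): centre of the lens at the nose end, at (90, 0, 0) mm in the scanner's frame; looks along +x; same axes as the scanner
- cradle: the scanner's rest, fixed: base plate 150 (x) x 56 (y) x 10 mm, centre at x = +5 mm, with two open-topped forks, each 14 mm thick along x: rear one at x = -50 mm (slot 42 mm wide, floor at 33 mm) under the handle, front one at x = +67 mm (slot 34 mm wide, floor at 40 mm) under the nose; fork tops 52 mm high. Origin: on the table under the grip point; +x is where the nose points
- cradle_rest (a point): where the scanner's origin lies when it is in its rest, with the axes parallel: 50 mm above the cradle's origin; axes of the cradle
- blank: bystander: toothless plaster model, same base as the model (64 x 62 mm), smooth low hump on top, 37 mm high; origin at the centre of the underside
- bowl: bystander: black rubber mixing bowl, 86 mm across, 55 mm high; origin at the centre of the underside
- burner: bystander: bench burner with a 70 x 55 mm foot, 108 mm high; origin at the centre of the underside
- jar: bystander: jar 56 mm across, 85 mm high; origin at the centre of the underside
- bottle: bystander: brown bottle 60 mm across, 150 mm high; origin at the centre of the underside
- tin: bystander: small metal tin 40 mm across, 40 mm high, close to the stage; origin at the centre of the underside
- wax: bystander: small clear plastic box, 40 x 30 x 32 mm high, close to the stage; origin at the centre of the underside
- knife: bystander: wax knife lying flat, 165 mm long along x, about 12 mm wide, 8 mm high; origin on the table near its middle
There are look-alikes about, which are no part of the job. Leave any red or turquoise look-alike of the model alone. Several things have the shape of the scanner; the one meant has the colours described above.

How it is judged:
On the way, in this order (a step that is already met when the one before it is completed fails the run):
1. the toothed model stands on the stage, midway between and in line with the ball posts, square, teeth away from the rail, and let go (x of model in the frame of stage_mid between -0.015 and 0.015 m and y of model in the frame of stage_mid between -0.015 and 0.015 m and z of model in the frame of stage_mid between -0.004 and 0.005 m and angle between the x axis of model and the x axis of stage_mid, either way round below 0.21 rad and x of model_teeth in the frame of stage_mid below -0.003 m and angle between model's own z axis and vertical below 0.1 rad and contact force between the fingers and model below 0.05 N and linear speed of model below 0.02 m/s), for 0.2 s.
2. the scanner, held in the gripper, points at the middle of the front teeth: lens 45 to 95 mm off, aim within 12 mm and 12 degrees, still for a second (x of model_teeth in the frame of scanner_lens between 0.045 and 0.095 m and y of model_teeth in the frame of scanner_lens between -0.012 and 0.012 m and z of model_teeth in the frame of scanner_lens between -0.012 and 0.012 m and angle between the x axis of scanner and the x axis of model, either way round below 0.22 rad and x of scanner_lens in the frame of model below 0 m and linear speed of scanner below 0.015 m/s and angular speed of scanner below 0.1 rad/s and contact force between the fingers and scanner above 1 N and x of model in the frame of stage_mid between -0.015 and 0.015 m and y of model in the frame of stage_mid between -0.015 and 0.015 m and z of model in the frame of stage_mid between -0.004 and 0.005 m and angle between the x axis of model and the x axis of stage_mid, either way round below 0.21 rad and x of model_teeth in the frame of stage_mid below -0.003 m and angle between model's own z axis and vertical below 0.1 rad), for 1 s.
At the end, for the whole second after the job is handed in: Toothed model upright on the stage, within 15 mm (each way) of midway between the ball posts, 12 degrees of square, teeth away from the rail; scanner in its rest, nose as at the start, within 20 mm along, 12 mm across, 6 mm in height, 8 degrees; both released and at rest (all of step 1 and x of scanner in the frame of cradle_rest between -0.02 and 0.02 m and y of scanner in the frame of cradle_rest between -0.012 and 0.012 m and z of scanner in the frame of cradle_rest between -0.006 and 0.006 m and angle between the x axis of scanner and the x axis of cradle_rest, either way round below 0.15 rad and x of scanner_lens in the frame of cradle_rest above 0.05 m and linear speed of scanner below 0.02 m/s and contact force between the fingers and scanner below 0.05 N); the robot touches nothing.
It fails at once if a bystander is moved by more than 30 mm or knocked over (distance of any of blank, bowl, burner, jar, bottle, tin, wax, knife from where it was at the start of the episode above 0.03 m or angle between any of blank, bowl, burner, jar, bottle, tin, wax, knife's own z axis and vertical above 0.5 rad).
It fails at once if the model or the scanner is dropped (falls freely from more than about 1 cm) ((contact force between the fingers and model below 0.01 N and linear speed of model above 0.45 m/s) or (contact force between the fingers and scanner below 0.01 N and linear speed of scanner above 0.45 m/s)).
It fails at once if the scanner touches the model (contact force between scanner and model above 0.3 N).
It also fails if it takes over 67 s, if anything falls off the work surface, if the arm or the gripper's body presses on something with over 40 N, if the wrist force passes 120 N, or if a joint passes its speed limit or range.

ROBOT

A 6-joint arm with a two-finger parallel gripper is mounted at the origin on the work surface. World frame = base frame: x ahead of the robot, y to its left, z up, the work surface at z = 0. Lengths are in m, angles in rad, forces in N, time in s.
With the tool pointing down it reaches from about 0.35 to 0.875 m from the base axis. Payload 4.2 kg.
Tool frame: the origin (TCP) lies on the mounting face of the last link; the fingertips stand 182 mm ahead of it and the grasp point (between the pads) lies 164 mm ahead of it (bot.tcp_to_tips is the distance from the TCP to the fingertips, in m); z points along the fingers, y is the line along which they close (so a half turn about z gives the same grasp; the last joint's range is limited). The gripper opens to 87 mm and grips with 3 to 60 N. Pads are 19 mm wide; open, the fingers measure 117 mm over their backs; the gripper's body (75 mm by 190 mm) begins 51 mm behind the grasp point.
Start: joints at [1.485, 0.385, 0.008, 0, -1.194, -0.259], TCP at [0.211, 0.588, 0.405] pointing down, gripper open.
Joint ranges: [-3.14, 3.14], [-1.21, 2.06], [-1.07, 1.41], [-3.16, 2.05], [-2.99, -0.16], [-3.1, 3.1]. Speed limits (rad/s): [2.79, 2.79, 3.14, 3.14, 3.14, 3.14].

INTERFACE

Orientations are given as a unit quaternion [w, x, y, z].
In Python, from station import readout, cams, ticket, bot gives the robot as it stands. The module is installed in compiled form; this text tells all that it offers.
- The arm moves only by the tool step_arm, never from a script. Its argument "series" is a list that holds one entry, the list of rows, each a list of 6 numbers: the shift along the tool's x, y, z in mm, then the turn, a rotation vector about the tool's x, y, z in degrees. In form: [[[dx, dy, dz, ax, ay, az], ...]]. A call has 1 to 12 rows; each row is the pose to reach, as a shift and turn from the pose commanded when the call began, along the tool's axes at that moment; what a row does not reach only later rows make up. A row lasts 1/10 s, in which the tool goes at most 50 mm and 8.59 degrees, less where a joint would pass 70% of its speed; a pose out of reach is approached as far as the arm can. A call with a gripper value outside its range is refused whole. "gripper" is the opening, from 0 (shut) to 1 (fully open), set as the call begins (left out, the last holds). The fingers move at their own pace and stop on an object; "newtons" is the grip in N (left out, the last holds). Time passes only in rows, so rows that repeat a pose let the fingers close. It gives the time, the measured TCP pose, the force, the opening and the grip force at its end, in the units of the state.
- readout.read_state(): the state, without advancing time (a new reading comes with each control period).
- cams.camera(name): name is "side" or "top" or "wrist"; returns a dict with "frame" (400x640x3 uint8, red, green, blue), "z_map" (400x640 float32, m along the optical axis (not along the pixel's ray), 0 where there is no reading), "intrinsics" (3x3 intrinsics, pixels), "position" and "attitude" of the camera in the world; the wrist camera has in their place "hand_eye" (4x4, takes a point from camera to tool coordinates, whose origin is the TCP and whose axes are the flange's). Camera axes: x right, y down, z forward; pixel columns grow to the right and rows downward; lengths in m; the calibration is good to about 2 mm. A picture is of the moment at which its call begins: read the wrist's pose just before it.
- ticket.sign_off(): hands the job in; it is judged then, once.
The state is a dict: "time_s": time; "qpos": joint angles; "qvel": joint speeds; "tau": joint torques, N m; "tcp_pos": TCP position; "tool_rot": TCP orientation; "ft_force": force on the tool from outside, world axes, zero at the start; "wrist_torque": the same for the moment, N m; "grip_width": finger opening in m; "finger_force": force on a finger pad.
Only numpy, scipy, OpenCV 4.12 (cv2) and the standard library are available. Lean on these libraries where they do the work, as an engineer would, in place of code of your own. Each camera call takes 0.05 s, during which the arm holds its last target. There are 200 camera calls.

## Working session

There is one attempt and no reset: what is moved stays moved. The work goes in short steps, Python scripts to look and compute and a tool call to move; the robot and the scene stay as the last step left them, time stands still between calls to the robot, and variables do not carry over. Pictures are saved under pics/ and viewed, at most 10 in all, crops included, and the job is handed in when it is done.

Besides the shell and the picture viewer there is one more tool, called after "Request:" in YAML: its name, and indented under it one key for each argument. step_arm: Moves the arm, as the interface text tells. Its arguments: {"type":"object","properties":{"series":{"type":"array","items":{"type":"array","items":{"type":"array","items":{"type":"number"}}}},"gripper":{"type":"number"},"newtons":{"type":"number"}},"required":["series"]}

```bash
mkdir -p pics; cat > h.py <<'E'
import numpy as np, cv2
from scipy.spatial.transform import Rotation as R
from station import readout, cams, ticket, bot
def rot(q): return R.from_quat([q[1],q[2],q[3],q[0]])
def cam(n):
    s=readout.read_state(); c=cams.camera(n)
    if n=='wrist':
        T=np.eye(4); T[:3,:3]=rot(s['tool_rot']).as_matrix(); T[:3,3]=s['tcp_pos']; M=T@np.array(c['hand_eye'])
    else:
        M=np.eye(4); a=np.array(c['attitude']); M[:3,:3]=a if a.shape==(3,3) else rot(a).as_matrix(); M[:3,3]=c['position']
    c['M']=M; return c
def pts(c):
    z=c['z_map']; K=np.array(c['intrinsics']); v,u=np.mgrid[:z.shape[0],:z.shape[1]]
    P=np.stack([(u-K[0,2])/K[0,0]*z,(v-K[1,2])/K[1,1]*z,z],-1)
    W=P@c['M'][:3,:3].T+c['M'][:3,3]; W[z<=0]=np.nan; return W
def save(c,n): cv2.imwrite('pics/'+n,c['frame'][:,:,::-1])
E
python3 - <<'E'
from h import *
for n in ['top','side']:
    c=cam(n); save(c,n+'1.png'); W=pts(c); print(n,c['position'],c['attitude'],c['intrinsics'])
    print(np.nanmin(W,axis=(0,1)),np.nanmax(W,axis=(0,1)))
    np.savez(n+'1.npz',W=W,f=c['frame'],M=c['M'],K=c['intrinsics'])
s=readout.read_state(); print(s['tool_rot'],s['tcp_pos'],s['time_s'],cam('wrist')['hand_eye'])
E
```

```text
top [0.37196149 0.02715569 1.18525413] [-0.06162551  0.7074377  -0.70250558  0.04711795] [[424.77454995   0.         311.38410983]
 [  0.         424.77454995 203.97012577]
 [  0.           0.           1.        ]]
[-0.13051302 -1.54108988 -0.77526739] [1.71967983 1.6622244  0.47436784]
side [ 0.02863861 -0.60982933  0.89204182] [-0.36170129  0.87398551 -0.30149041  0.12010432] [[388.1144379    0.         324.61380132]
 [  0.         388.1144379  196.83897307]
 [  0.           0.           1.        ]]
[-0.6801395  -0.79712648 -0.76986126] [2.35867036 2.33080467 0.69509873]
[ 9.87818435e-04  9.85163355e-01 -1.71616365e-01 -1.08218930e-04] [0.2111678  0.58806039 0.40375457] 0.1 [[-3.06470748e-04 -9.70623246e-01 -2.40604283e-01  6.50813081e-02]
 [ 9.99999844e-01 -1.85364784e-04 -5.25972901e-04  4.50518247e-04]
 [ 4.65921963e-04 -2.40604407e-01  9.70623151e-01  1.91070923e-02]
 [ 0.00000000e+00  0.00000000e+00  0.00000000e+00  1.00000000e+00]]
```

View pics/top1.png

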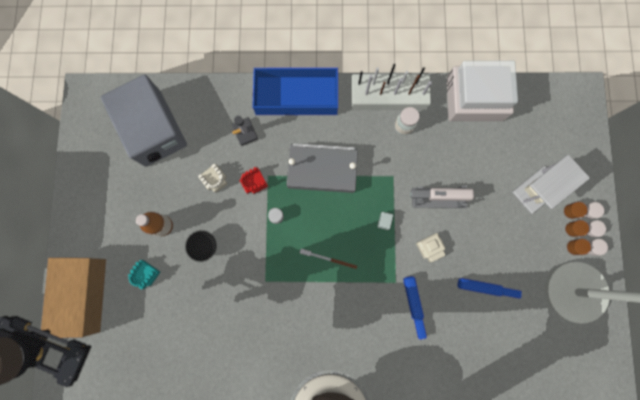

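View pics/side1.png

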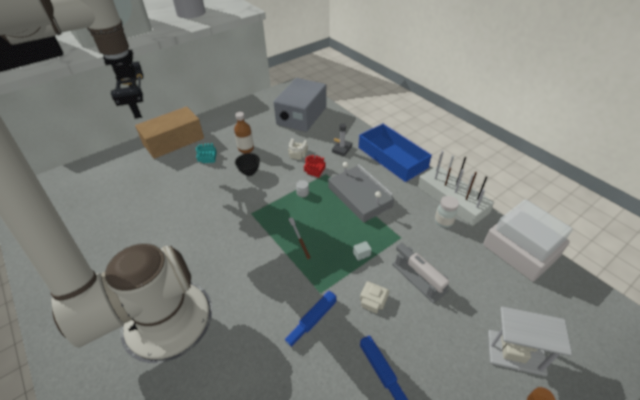

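The top view shows the stage at (322,167), a toothed-looking model at (210,178), a pale candidate at (431,247), and the scanner in its rest at (445,195). Next I measure these and zoom in on the two models and the scanner.

```bash
python3 - <<'E'
from h import *
t=np.load('top1.npz'); W=t['W']; f=t['f']
def crop(u,v,r=28): return cv2.resize(f[v-r:v+r,u-r:u+r],(260,260),interpolation=cv2.INTER_CUBIC)
a=np.hstack([crop(210,178),crop(431,247),crop(535,190)]); b=np.hstack([crop(300,165),crop(350,165),crop(445,195,40)])
cv2.imwrite('pics/crops.png',np.vstack([a,b])[:,:,::-1])
for n,(u,v,r) in dict(A=(210,178,18),B=(431,247,18),stage=(322,167,45),scan=(443,196,36),tin=(275,215,12),wax=(386,221,12),red=(253,180,16),burner=(245,130,20),jar=(406,121,16),bottle=(150,223,20),bowl=(200,245,20)).items():
    P=W[v-r:v+r,u-r:u+r].reshape(-1,3); P=P[P[:,2]>0.012]
    q=P[:,:2].astype(np.float32); rc=cv2.minAreaRect(q); print(n,len(P),np.round(P.mean(0),3),'zmax',P[:,2].max().round(3),np.round(rc[0],3),np.round(rc[1],3),round(rc[2],1))
E
```

```text
A 474 [0.624 0.327 0.031] zmax 0.051 [0.625 0.328] [0.066 0.062] 39.7
B 528 [ 0.436 -0.274  0.028] zmax 0.042 [ 0.435 -0.277] [0.064 0.063] 26.6
stage 3046 [0.653 0.023 0.04 ] zmax 0.089 [0.619 0.035] [0.209 0.193] 86.2
scan 873 [ 0.575 -0.301  0.056] zmax 0.072 [ 0.577 -0.298] [0.165 0.055] 89.3
tin 175 [0.519 0.15  0.037] zmax 0.044 [0.52  0.151] [0.038 0.037] 88.5
wax 177 [ 0.509 -0.15   0.03 ] zmax 0.036 [ 0.509 -0.151] [0.03 0.04] 75.8
red 486 [0.617 0.215 0.031] zmax 0.05 [0.618 0.217] [0.061 0.064] 28.2
burner 531 [0.766 0.242 0.037] zmax 0.111 [0.776 0.227] [0.072 0.107] 25.8
jar 570 [ 0.789 -0.209  0.06 ] zmax 0.089 [ 0.798 -0.215] [0.092 0.079] 89.6
bottle 651 [0.489 0.459 0.096] zmax 0.153 [0.492 0.466] [0.053 0.06 ] 77.7
bowl 582 [0.437 0.356 0.036] zmax 0.058 [0.435 0.346] [0.083 0.084] 50.1
```

View pics/crops.png

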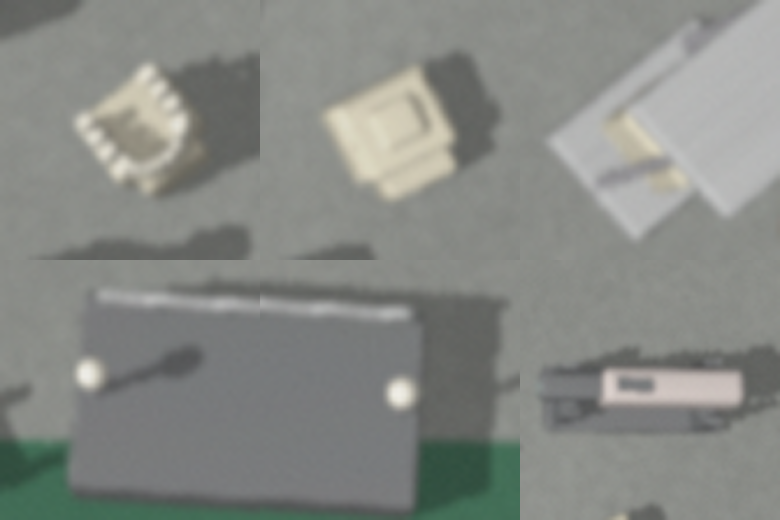

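The crops show that A (210,178) is the toothed model. The closed front of its arch points to the lower right, so its yaw is about +40°. B is the blank. The stage rail is on the far (+x) side, and the scanner's grey nose points left (+y). I refine the stage and scanner poses from depth and work out the first move.

```bash
cat >> h.py <<'E'
def plan(pos,psi_deg):
    s=readout.read_state(); r=rot(s['tool_rot']); g=R.from_euler('z',psi_deg,degrees=True)*R.from_euler('x',180,degrees=True)
    d=r.inv().apply(np.array(pos)-s['tcp_pos'])*1e3; a=(r.inv()*g).as_rotvec(degrees=True)
    print('MOVE',np.round(np.r_[d,a],2).tolist(),'t',round(s['time_s'],1),'q',np.round(s['qpos'],2))
def rect(P):
    rc=cv2.minAreaRect(P[:,:2].astype(np.float32)); return np.round(rc[0],4),np.round(rc[1],4),round(rc[2],1)
E
python3 - <<'E'
from h import *
for n in ['top1','side1']:
    W=np.load(n+'.npz')['W']; P=W[np.isfinite(W[...,2])]
    S=P[(abs(P[:,0]-.64)<.13)&(abs(P[:,1]-.03)<.12)]
    T=S[(S[:,2]>.034)&(S[:,2]<.047)]; print(n,'top',rect(T),np.median(T[:,2]))
    rl=S[(S[:,2]>.049)&(S[:,2]<.06)&(S[:,0]>.68)]; print('rail',rect(rl))
    b=S[S[:,2]>.08]
    for y in (1,-1):
        q=b[(b[:,1]-.03)*y>0]; print('ball',len(q),q.mean(0).round(4))
    Q=P[(abs(P[:,0]-.575)<.07)&(abs(P[:,1]+.3)<.13)]
    h=Q[(Q[:,2]>.06)]; print('handle',len(h),rect(h),h.mean(0)); h=Q[(Q[:,2]>.05)]; print('scanner',rect(h))
plan([.615,.32,.36],40)
E
```

```text
top1 top (array([0.6096, 0.037 ]), array([0.2122, 0.2124]), 86.2) 0.03873382383364743
rail (array([0.7105, 0.0195]), array([0.1688, 0.0072]), 86.3)
ball 27 [0.6611 0.1045 0.0837]
ball 29 [ 0.6498 -0.0591  0.0838]
handle 495 (array([ 0.5769, -0.2991]), array([0.0299, 0.1617]), 0.1) [ 0.57727788 -0.31571108  0.06476141]
scanner (array([ 0.5769, -0.2986]), array([0.1646, 0.052 ]), 89.2)
side1 top (array([0.6082, 0.0372]), array([0.2157, 0.2085]), 86.6) 0.04197013027948687
rail (array([0.709, 0.02 ]), array([0.1714, 0.0083]), 85.5)
ball 19 [0.6578 0.104  0.0853]
ball 24 [ 0.6471 -0.0596  0.0857]
handle 574 (array([ 0.5764, -0.2987]), array([0.1624, 0.0315]), 89.5) [ 0.57389184 -0.3125802   0.06628126]
scanner (array([ 0.5719, -0.2979]), array([0.0553, 0.1666]), 1.6)
MOVE [470.68, 115.66, 44.14, 0.09, 0.04, -59.76] t 0.1 q [ 1.48  0.39  0.01 -0.   -1.19 -0.26]
```

Request:
step_arm:
  series:
    - [[470,115,44,0,0,-60],[470,115,44,0,0,-60],[470,115,44,0,0,-60],[470,115,44,0,0,-60],[470,115,44,0,0,-60],[470,115,44,0,0,-60],[470,115,44,0,0,-60],[470,115,44,0,0,-60],[470,115,44,0,0,-60],[470,115,44,0,0,-60],[470,115,44,0,0,-60],[470,115,44,0,0,-60]]
  gripper: 1

```text
time_s: 1.35
tcp_pos: [0.6156, 0.3199, 0.3594]
tool_rot: [0.0, 0.939, 0.343, -0.001]
ft_force: [-0.1, 0.1, -0.0]
grip_width: 0.0874
finger_force: 0.0
```

Request:
step_arm:
  series:
    - [[0,0,0,0,0,0],[0,0,0,0,0,0],[0,0,0,0,0,0],[0,0,0,0,0,0],[0,0,0,0,0,0]]

```text
time_s: 1.85
tcp_pos: [0.6142, 0.3217, 0.3611]
tool_rot: [-0.0, 0.939, 0.345, 0.0]
ft_force: [0.2, 0.3, 0.4]
grip_width: 0.0871
finger_force: 0.0
```

```bash
python3 - <<'E'
from h import *
c=cam('wrist'); save(c,'w1.png'); W=pts(c); P=W[np.isfinite(W[...,2])]
Q=P[np.hypot(P[:,0]-.625,P[:,1]-.328)<.06]; 
print(np.percentile(Q[:,2],[1,50,99]))
for a,b in [(.008,.06),(.015,.03),(.035,.06)]:
    q=Q[(Q[:,2]>a)&(Q[:,2]<b)]; print(a,len(q),rect(q),q.mean(0).round(4))
plan([.625,.328,.186],40)
E
```

```text
[2.43026079e-04 2.81798745e-01 3.00311709e-01]
0.008 3607 (array([0.6254, 0.329 ]), array([0.0633, 0.0621]), 38.5) [0.6277 0.3308 0.0334]
0.015 1964 (array([0.6254, 0.329 ]), array([0.0633, 0.0621]), 38.5) [0.6319 0.3343 0.0267]
0.035 1164 (array([0.6239, 0.3273]), array([0.056 , 0.0568]), 38.9) [0.6223 0.3264 0.0453]
MOVE [12.33, 1.97, 174.99, -0.0, -0.01, 0.29] t 1.9 q [ 0.71  0.53  0.13 -0.   -1.17  1.56]
```

View pics/w1.png

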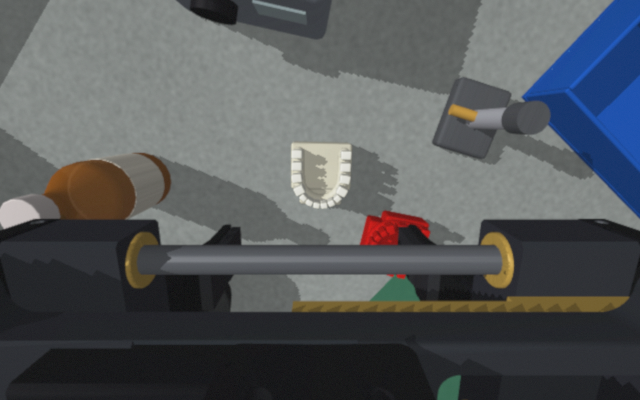

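The view confirms the toothed model at (320,172): open back upward, front teeth towards image-down. Its yaw is therefore 38.5°, and its measured size of 63x62 mm and height of 48 mm match. Descending to grasp.

Request:
step_arm:
  series:
    - [[13.3,1.7,0,0,0,1.8],[13.3,1.7,40,0,0,1.8],[13.3,1.7,75,0,0,1.8],[13.3,1.7,105,0,0,1.8],[13.3,1.7,130,0,0,1.8],[13.3,1.7,150,0,0,1.8],[13.3,1.7,165,0,0,1.8],[13.3,1.7,173,0,0,1.8],[13.3,1.7,173,0,0,1.8],[13.3,1.7,173,0,0,1.8],[13.3,1.7,173,0,0,1.8]]

```text
time_s: 3.0
tcp_pos: [0.6263, 0.3287, 0.1892]
tool_rot: [-0.0, 0.944, 0.329, 0.001]
ft_force: [0.6, 0.2, -0.4]
grip_width: 0.0871
finger_force: 0.0
```

Request:
step_arm:
  series:
    - [[0,0,0,0,0,0],[0,0,0,0,0,0],[0,0,0,0,0,0],[0,0,0,0,0,0],[0,0,0,0,0,0],[0,0,0,0,0,0],[0,0,0,0,0,0],[0,0,0,0,0,0],[0,0,0,0,0,0],[0,0,0,0,0,0]]
  gripper: 0.5
  newtons: 20

```text
time_s: 4.0
tcp_pos: [0.6259, 0.3285, 0.1879]
tool_rot: [-0.0, 0.944, 0.329, 0.0]
ft_force: [-0.3, 0.8, 2.8]
grip_width: 0.062
finger_force: 20.0
```

Request:
step_arm:
  series:
    - [[0,0,-5,0,0,0],[0,0,-20,0,0,0],[0,0,-45,0,0,0],[0,0,-75,0,0,0],[0,0,-105,0,0,0],[0,0,-125,0,0,0],[0,0,-130,0,0,0],[0,0,-130,0,0,0],[0,0,-130,0,0,0]]

```text
time_s: 4.9
tcp_pos: [0.6255, 0.328, 0.3161]
tool_rot: [0.0, 0.944, 0.329, -0.002]
ft_force: [0.7, -1.0, -2.4]
grip_width: 0.0615
finger_force: 20.0
```

```bash
python3 - <<'E'
from h import *
s=readout.read_state(); c=cam('wrist'); save(c,'w2.png'); W=pts(c); P=W[np.isfinite(W[...,2])]
L=rot(s['tool_rot']).inv().apply(P-s['tcp_pos'])
q=L[(abs(L[:,0])<.045)&(abs(L[:,1])<.0295)&(L[:,2]>.135)&(L[:,2]<.2)]; hi=q[q[:,2]<.145]
print(len(q),q.min(0),q.max(0),rect(q),'teeth',rect(hi),hi.min(0))
plan([.654,.0225,.318],-3.8)
E
```

```text
10521 [-0.02186208 -0.02947963  0.14018094] [0.03179373 0.02945612 0.18520056] (array([0.005, 0.   ]), array([0.0589, 0.0536]), 90.0) teeth (array([ 0.0062, -0.0001]), array([0.0569, 0.0395]), 89.8) [-0.01351918 -0.02857464  0.14018094]
MOVE [-167.63, 257.12, -1.77, 0.05, 0.21, 42.22] t 5.0 q [ 0.71  0.59  0.12 -0.   -1.1   1.53]
```

The grasp is centred (back face 31.8 mm ahead of the TCP, as expected). Carrying it over the stage.

Request:
step_arm:
  series:
    - [[-8,13,-2,0,0,2],[-25,39,-2,0,0,6.3],[-47,72,-2,0,0,12],[-70,107,-2,0,0,18],[-94,144,-2,0,0,24],[-117,180,-2,0,0,30],[-138,212,-2,0,0,35],[-155,237,-2,0,0,39],[-165,253,-2,0,0,41.5],[-167.6,257,-2,0,0,42.2],[-167.6,257,-2,0,0,42.2],[-167.6,257,-2,0,0,42.2]]

```text
time_s: 6.15
tcp_pos: [0.6545, 0.0237, 0.3195]
tool_rot: [-0.0, 0.999, -0.032, -0.0]
ft_force: [-0.0, -0.7, -2.3]
grip_width: 0.0616
finger_force: 20.0
```

```bash
python3 - <<'E'
from h import *
W=pts(cam('wrist')); P=W[np.isfinite(W[...,2])]
S=P[(abs(P[:,0]-.654)<.13)&(abs(P[:,1]-.022)<.13)]
rl=S[(S[:,2]>.047)&(S[:,2]<.058)&(S[:,0]>.68)]; print('rail',len(rl),rect(rl),rl[:,2].max() if len(rl) else '')
T=S[(S[:,2]>.034)&(S[:,2]<.046)]; print(len(T),np.median(T[:,2]),rect(T))
b=S[(S[:,2]>.07)&(S[:,2]<.092)&(abs(S[:,1]-.022)>.06)]
for y in (1,-1):
    q=b[(b[:,1]-.0225)*y>0]; print('ball',len(q),q.mean(0).round(4) if len(q) else '')
plan([.654,.0225,.230],-3.8)
E
```

```text
rail 1730 (array([0.7098, 0.0192]), array([0.1696, 0.0055]), 86.3) 0.05520201352102477
15425 0.04093895071989817 (array([0.6638, 0.0221]), array([0.1903, 0.1018]), 86.2)
ball 483 [0.6619 0.1026 0.0845]
ball 482 [ 0.651  -0.0572  0.0845]
MOVE [-0.33, 1.59, 89.54, -0.01, 0.02, 0.14] t 6.2 q [ 0.28  0.5  -0.03 -0.   -1.04  1.22]
```

Request:
step_arm:
  series:
    - [[0.3,1.3,20,0,0,0],[0.3,1.3,42,0,0,0],[0.3,1.3,60,0,0,0],[0.3,1.3,73,0,0,0],[0.3,1.3,80,0,0,0],[0.3,1.3,84,0,0,0],[0.3,1.3,86,0,0,0],[0.3,1.3,88,0,0,0],[0.3,1.3,89,0,0,0],[0.3,1.3,90,0,0,0],[0.3,1.3,90,0,0,0],[0.3,1.3,90,0,0,0]]

```text
time_s: 7.4
tcp_pos: [0.6547, 0.0215, 0.23]
tool_rot: [-0.0, 0.999, -0.033, 0.0]
ft_force: [-0.1, -0.3, -2.1]
grip_width: 0.062
finger_force: 20.0
```

Not touching yet (the force still shows the full weight). I lower it a little further.

Request:
step_arm:
  series:
    - [[0,0,0.7,0,0,0],[0,0,1.3,0,0,0],[0,0,2,0,0,0],[0,0,2,0,0,0],[0,0,2,0,0,0]]

```text
time_s: 7.9
tcp_pos: [0.6547, 0.0216, 0.2279]
tool_rot: [0.0, 0.999, -0.033, 0.0]
ft_force: [-0.4, 1.1, -1.1]
grip_width: 0.0619
finger_force: 20.0
```

Request:
step_arm:
  series:
    - [[0,0,0.5,0,0,0],[0,0,0.8,0,0,0],[0,0,0.8,0,0,0]]

```text
time_s: 8.2
tcp_pos: [0.6547, 0.0216, 0.2279]
tool_rot: [0.0, 0.999, -0.033, 0.0]
ft_force: [-2.9, 0.2, 5.9]
grip_width: 0.0618
finger_force: 20.0
```

Request:
step_arm:
  series:
    - [[0,0,0,0,0,0],[0,0,0,0,0,0],[0,0,0,0,0,0],[0,0,0,0,0,0],[0,0,0,0,0,0],[0,0,0,0,0,0],[0,0,0,0,0,0],[0,0,0,0,0,0]]
  gripper: 0.95

```text
time_s: 9.0
tcp_pos: [0.6547, 0.0216, 0.2269]
tool_rot: [-0.0, 0.999, -0.033, -0.0]
ft_force: [-0.4, -0.1, 0.6]
grip_width: 0.0828
finger_force: 0.0
```

Request:
step_arm:
  series:
    - [[0,0,-5,0,0,0],[0,0,-20,0,0,0],[0,0,-45,0,0,0],[0,0,-75,0,0,0],[0,0,-105,0,0,0],[0,0,-130,0,0,0],[0,0,-140,0,0,0],[0,0,-140,0,0,0],[0,0,-140,0,0,0]]

```text
time_s: 9.9
tcp_pos: [0.6542, 0.0216, 0.366]
tool_rot: [-0.0, 0.999, -0.033, -0.001]
ft_force: [0.2, -0.4, -0.3]
grip_width: 0.0826
finger_force: 0.0
```

```bash
python3 - <<'E'
from h import *
c=cam('wrist'); save(c,'w3.png'); W=pts(c); P=W[np.isfinite(W[...,2])]
S=P[(abs(P[:,0]-.654)<.045)&(abs(P[:,1]-.022)<.045)]
for a,b in [(.05,.1),(.075,.1),(.06,.07)]:
    q=S[(S[:,2]>a)&(S[:,2]<b)]; print(len(q),rect(q),q[:,2].max())
S=P[(abs(P[:,0]-.654)<.13)&(abs(P[:,1]-.022)<.13)]
rl=S[(S[:,2]>.047)&(S[:,2]<.058)&(S[:,0]>.68)]; print('rail',rect(rl))
# front-teeth row in stage frame, scan target
plan([.577,-.31,.40],-90)
E
```

```text
4470 (array([0.6542, 0.021 ]), array([0.0621, 0.0639]), 86.6) 0.09097839765834059
1529 (array([0.6525, 0.0212]), array([0.0569, 0.0558]), 86.5) 0.09097839765834059
2338 (array([0.6542, 0.021 ]), array([0.0621, 0.0639]), 86.6) 0.06997887641900513
rail (array([0.699 , 0.0199]), array([0.1697, 0.027 ]), 86.2)
MOVE [-55.34, 335.91, -34.35, 0.15, 0.12, 86.23] t 9.9 q [ 0.28  0.46  0.03 -0.   -1.14  1.23]
```

View pics/w3.png

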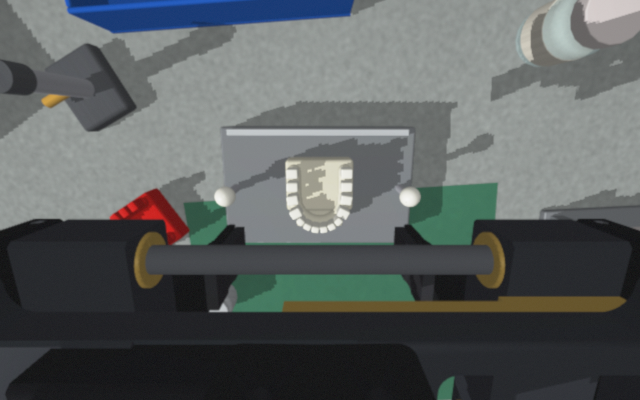

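The model stands square and centred: teeth at (320,220) face away from the rail, within 2 mm and 0.5°. Now to the scanner.

Request:
step_arm:
  series:
    - [[-8,50,0,0,0,8],[-16,100,0,0,0,16],[-24,150,0,0,0,24],[-32,200,0,0,0,32],[-40,250,0,0,0,40],[-48,295,0,0,0,48],[-55,325,4,0,0,56],[-55,336,6,0,0,64],[-55,336,6,0,0,72],[-55,336,6,0,0,80],[-55,336,6,0,0,86.2],[-55,336,6,0,0,86.2]]

```text
time_s: 11.15
tcp_pos: [0.5776, -0.3101, 0.3589]
tool_rot: [0.001, 0.707, -0.707, -0.002]
ft_force: [0.2, -0.5, -0.0]
grip_width: 0.0823
finger_force: 0.0
```

Request:
step_arm:
  series:
    - [[0,0,0,0,0,0],[0,0,0,0,0,0],[0,0,0,0,0,0],[0,0,0,0,0,0]]

```text
time_s: 11.55
tcp_pos: [0.5778, -0.31, 0.3609]
tool_rot: [-0.0, 0.708, -0.707, -0.0]
ft_force: [-0.4, 0.1, -0.2]
grip_width: 0.083
finger_force: 0.0
```

```bash
python3 - <<'E'
from h import *
c=cam('wrist'); save(c,'w4.png'); W=pts(c); P=W[np.isfinite(W[...,2])]
Q=P[(abs(P[:,0]-.577)<.06)&(abs(P[:,1]+.3)<.13)]
for a,b in [(.063,.08),(.056,.08),(.048,.056),(.004,.014)]:
    q=Q[(Q[:,2]>a)&(Q[:,2]<b)]; print(a,len(q),rect(q),np.median(q[:,2]),'y',np.percentile(q[:,1],[.5,99.5]))
plan([.577,-.31,.214],-90)
E
```

```text
0.063 3762 (array([ 0.5767, -0.3245]), array([0.114 , 0.0292]), 89.2) 0.06759239536097597 y [-0.37982811 -0.26882775]
0.056 4347 (array([ 0.5769, -0.2985]), array([0.1663, 0.0301]), 89.2) 0.06737482869305328 y [-0.38071884 -0.21883741]
0.048 218 (array([ 0.5738, -0.3671]), array([0.0287, 0.0533]), 89.0) 0.052880223555379774 y [-0.38087509 -0.35235201]
0.004 2021 (array([ 0.5709, -0.2953]), array([0.0764, 0.2589]), 5.5) 0.01096179737041758 y [-0.3795164  -0.24217292]
MOVE [-0.02, 0.81, 146.96, -0.0, -0.0, 0.07] t 11.6 q [-0.25  0.47  0.03 -0.   -1.13  0.25]
```

View pics/w4.png

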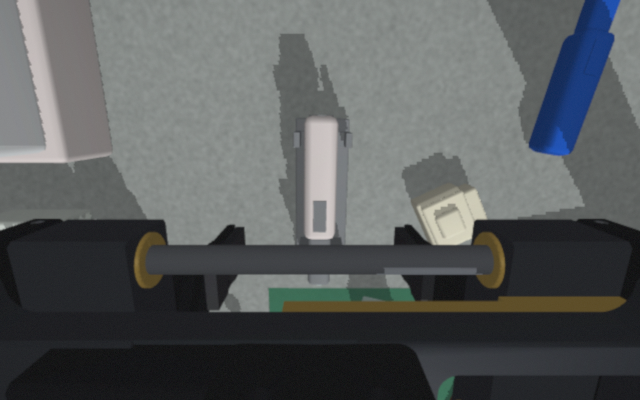

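The view shows the white-handled, grey-nosed scanner in its rest at (320,190), with the blank at (447,215) clear of the fingers. Descending on the grip point.

Request:
step_arm:
  series:
    - [[-3.5,1,10,0,0,0.9],[-3.5,1,45,0,0,0.9],[-3.5,1,80,0,0,0.9],[-3.5,1,108,0,0,0.9],[-3.5,1,128,0,0,0.9],[-3.5,1,140,0,0,0.9],[-3.5,1,147,0,0,0.9],[-3.5,1,147,0,0,0.9],[-3.5,1,147,0,0,0.9],[-3.5,1,147,0,0,0.9]]

```text
time_s: 12.6
tcp_pos: [0.5772, -0.3067, 0.2153]
tool_rot: [0.001, -0.702, 0.712, -0.001]
ft_force: [0.1, -0.2, 0.8]
grip_width: 0.0825
finger_force: 0.0
```

Request:
step_arm:
  series:
    - [[0,0,0,0,0,0],[0,0,0,0,0,0],[0,0,0,0,0,0],[0,0,0,0,0,0],[0,0,0,0,0,0],[0,0,0,0,0,0],[0,0,0,0,0,0],[0,0,0,0,0,0],[0,0,0,0,0,0],[0,0,0,0,0,0],[0,0,0,0,0,0],[0,0,0,0,0,0]]
  gripper: 0.1
  newtons: 25

```text
time_s: 13.8
tcp_pos: [0.5768, -0.3066, 0.2139]
tool_rot: [0.0, -0.702, 0.712, -0.0]
ft_force: [1.1, -0.4, -0.9]
grip_width: 0.0297
finger_force: 25.0
```

Request:
step_arm:
  series:
    - [[0,0,-4,0,0,0],[0,0,-15,0,0,0],[0,0,-35,0,0,0],[0,0,-60,0,0,0],[0,0,-85,0,0,0],[0,0,-110,0,0,0],[0,0,-125,0,0,0],[0,0,-130,0,0,0],[0,0,-130,0,0,0]]

```text
time_s: 14.7
tcp_pos: [0.5766, -0.3065, 0.345]
tool_rot: [0.001, -0.702, 0.712, -0.001]
ft_force: [0.6, -0.8, -2.3]
grip_width: 0.0301
finger_force: 25.0
```

Request:
step_arm:
  series:
    - [[-10,4,0,0,0,3],[-35,12,0,0,0,10],[-70,24,0,0,0,18],[-105,36,0,0,0,26],[-140,48,0,0,0,34],[-175,60,0,0,0,42],[-210,72,0,0,0,50],[-245,85,0,0,0,58],[-280,97,0,0,0,66],[-305,106,0,0,0,74],[-325,113,0,0,0,81],[-337.6,117,0,0,0,87]]

```text
time_s: 15.9
tcp_pos: [0.4638, 0.0339, 0.343]
tool_rot: [-0.001, -0.017, 1.0, -0.0]
ft_force: [-0.1, -0.4, -1.1]
grip_width: 0.0299
finger_force: 25.0
```

```bash
python3 - <<'E'
from h import *
s=readout.read_state(); print(s['tcp_pos'],s['tool_rot'],s['grip_width'],s['finger_force'])
plan([.4646,.0326,.344],-183.5)
E
```

```text
[0.46377871 0.03388643 0.34301724] [-1.11990659e-03 -1.70828640e-02  9.99853427e-01 -2.14304563e-04] 0.02985198903662789 24.994404204189777
MOVE [-0.77, -1.31, -0.98, -0.03, -0.13, 5.46] t 15.9 q [ 0.42  0.17 -0.46 -0.   -0.94 -1.96]
```

Request:
step_arm:
  series:
    - [[-0.8,-1.3,0,0,0,5.5],[-0.8,-1.3,0,0,0,5.5],[-0.8,-1.3,0,0,0,5.5],[-0.8,-1.3,0,0,0,5.5],[-0.8,-1.3,0,0,0,5.5]]

```text
time_s: 16.4
tcp_pos: [0.4657, 0.0312, 0.3437]
tool_rot: [-0.0, 0.029, 1.0, -0.0]
ft_force: [0.7, 0.3, -1.1]
grip_width: 0.0299
finger_force: 25.0
```

```bash
python3 - <<'E'
from h import *
s=readout.read_state(); c=cam('wrist'); save(c,'w5.png'); W=pts(c); P=W[np.isfinite(W[...,2])]
L=rot(s['tool_rot']).inv().apply(P-s['tcp_pos'])
q=L[(abs(L[:,0])<.11)&(abs(L[:,1])<.02)&(L[:,2]>.135)&(L[:,2]<.2)]
print(len(q),q.min(0),q.max(0),rect(q))
h=q[(q[:,2]<.155)&(q[:,0]>.02)&(abs(q[:,1])<.01)]; print('top slope',np.polyfit(h[:,0],h[:,2],1),h[:,0].min(),h[:,0].max())
for n in ('top','side'):
    W=pts(cam(n)); P=W[np.isfinite(W[...,2])]
    Q=P[(abs(P[:,0]-.52)<.05)&(abs(P[:,1]-.03)<.03)&(P[:,2]>.16)&(P[:,2]<.21)]
    print(n,len(Q),rect(Q),Q[:,0].max())
    M=P[(abs(P[:,0]-.654)<.05)&(abs(P[:,1]-.022)<.045)&(P[:,2]>.05)]; print(len(M),rect(M))
plan([.4646,.0326,.242],-183.5)
E
```

```text
11981 [-0.01681074 -0.01996289  0.13508582] [0.07555789 0.01999986 0.18221963] (array([ 0.0294, -0.0001]), array([0.04  , 0.0923]), 89.7)
top slope [0.02957802 0.14481673] 0.020001565679639188 0.07550359357092878Traceback (most recent call last):
  File "<stdin>", line 10, in <module>
    return umr_maximum(a, axis, None, out, keepdims, initial, where)
ValueError: zero-size array to reduction operation maximum which has no identity
```

Request:
step_arm:
  series:
    - [[1,1.3,10,0,0,0.2],[1,1.3,30,0,0,0.2],[1,1.3,52,0,0,0.2],[1,1.3,72,0,0,0.2],[1,1.3,88,0,0,0.2],[1,1.3,98,0,0,0.2],[1,1.3,103,0,0,0.2],[1,1.3,103,0,0,0.2],[1,1.3,103,0,0,0.2],[1,1.3,103,0,0,0.2],[1,1.3,103,0,0,0.2]]

```text
time_s: 17.6
tcp_pos: [0.4649, 0.0329, 0.2416]
tool_rot: [0.001, 0.031, 1.0, 0.0]
ft_force: [0.1, -0.4, -1.5]
grip_width: 0.0299
finger_force: 25.0
```

```bash
python3 - <<'E'
from h import *
s=readout.read_state(); print(s['tcp_pos'])
c=cam('side'); save(c,'s2.png'); W=pts(c); P=W[np.isfinite(W[...,2])]
Q=P[(P[:,0]>.50)&(P[:,0]<.575)&(abs(P[:,1]-.03)<.03)&(P[:,2]>.055)&(P[:,2]<.11)]
print(len(Q)); 
if len(Q): print(rect(Q),Q.max(0),Q.min(0))
t=Q[Q[:,2]>np.percentile(Q[:,2],70)] if len(Q) else Q
if len(Q): print(np.polyfit(t[:,0],t[:,2],1),t.mean(0))
M=P[(abs(P[:,0]-.654)<.05)&(abs(P[:,1]-.022)<.045)&(P[:,2]>.05)&(P[:,2]<.1)]; print(len(M),rect(M),M.max(0))
f=cv2.resize(c['frame'][110:270,240:460],None,fx=3,fy=3,interpolation=cv2.INTER_CUBIC); cv2.imwrite('pics/s2c.png',f[:,:,::-1])
E
```

```text
[0.46491682 0.0328896  0.24157591]
6
(array([0.5482, 0.0351]), array([0.0093, 0.0122]), 65.8) [0.55193497 0.03962131 0.09281169] [0.54077138 0.02839258 0.08695195]
[-0.11381639  0.15436034] [0.54595984 0.03278567 0.09222116]
412 (array([0.6627, 0.0202]), array([0.0631, 0.0859]), 84.3) [0.70290598 0.05395916 0.09138079]
```

View pics/s2c.png

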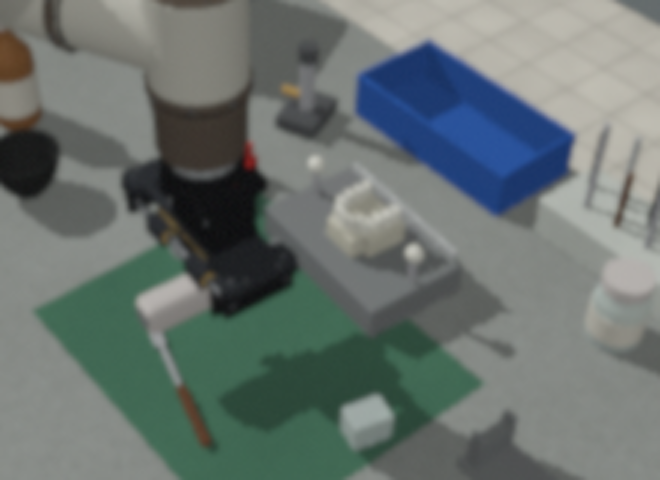

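The scanner is in place with its nose 70 mm short of the teeth. Its axis measures about 4 mm high at the lens, with the nose about 1.7° up, so I lower it 5 mm and hold.

Request:
step_arm:
  series:
    - [[0,0,1.5,0,0,0],[0,0,3.5,0,0,0],[0,0,5,0,0,0],[0,0,5,0,0,0],[0,0,5,0,0,0],[0,0,5,0,0,0],[0,0,5,0,0,0],[0,0,5,0,0,0],[0,0,5,0,0,0],[0,0,5,0,0,0],[0,0,5,0,0,0],[0,0,5,0,0,0]]

```text
time_s: 18.85
tcp_pos: [0.4647, 0.0328, 0.236]
tool_rot: [-0.0, 0.031, 1.0, 0.0]
ft_force: [0.5, 0.0, -1.3]
grip_width: 0.0298
finger_force: 25.0
```

Request:
step_arm:
  series:
    - [[0,0,0,0,0,0],[0,0,0,0,0,0],[0,0,0,0,0,0],[0,0,0,0,0,0],[0,0,0,0,0,0],[0,0,0,0,0,0],[0,0,0,0,0,0],[0,0,0,0,0,0],[0,0,0,0,0,0],[0,0,0,0,0,0],[0,0,0,0,0,0],[0,0,0,0,0,0]]

```text
time_s: 20.05
tcp_pos: [0.4647, 0.0328, 0.236]
tool_rot: [-0.0, 0.031, 1.0, -0.0]
ft_force: [-0.3, -0.1, -1.9]
grip_width: 0.03
finger_force: 25.0
```

```bash
python3 - <<'E'
from h import *
for n in ('side','wrist'):
    s=readout.read_state(); W=pts(cam(n)); P=W[np.isfinite(W[...,2])]
    Q=P[(P[:,0]>.51)&(P[:,0]<.575)&(abs(P[:,1]-.03)<.03)&(P[:,2]>.055)&(P[:,2]<.11)]
    if len(Q): print(n,len(Q),np.sort(Q[:,2])[::-1][:6],Q[:,0].max(),Q[:,1].mean())
    if n=='wrist':
        L=rot(s['tool_rot']).inv().apply(P-s['tcp_pos'])
        h=L[(L[:,2]<.155)&(L[:,2]>.13)&(L[:,0]>.02)&(L[:,0]<.08)&(abs(L[:,1])<.01)]; print('slope',np.polyfit(h[:,0],h[:,2],1))
        e=L[(L[:,2]<.155)&(L[:,2]>.13)&(L[:,0]>.02)&(L[:,0]<.08)&(abs(L[:,1])<.02)]; print(rect(e))
print(s['tcp_pos'],s['tool_rot'],s['qvel'].max() if hasattr(s['qvel'],'max') else '')
E
```

```text
side 6 [0.08658867 0.08530178 0.08517607 0.08272852 0.08218468 0.08013446] 0.5552736696980614 0.03339242018031221
slope [0.03006014 0.14477804]
(array([ 0.0478, -0.0001]), array([0.0555, 0.0301]), 0.1)
[0.46476436 0.03280869 0.23595934] [-5.92664390e-06  3.10340387e-02  9.99518328e-01 -1.06051179e-05] 0.0020111507355481087
```

Aim is within a few millimetres on either reading of the tilt, and it was held for over 2 s. Returning the scanner.

Request:
step_arm:
  series:
    - [[0,0,-4,0,0,0],[0,0,-18,0,0,0],[0,0,-40,0,0,0],[0,0,-65,0,0,0],[0,0,-88,0,0,0],[0,0,-104,0,0,0],[0,0,-109,0,0,0],[0,0,-109,0,0,0],[0,0,-109,0,0,0]]

```text
time_s: 21.05
tcp_pos: [0.4643, 0.0327, 0.3441]
tool_rot: [-0.001, 0.031, 1.0, -0.0]
ft_force: [-0.2, 0.8, -1.9]
grip_width: 0.0296
finger_force: 25.0
```

```bash
python3 - <<'E'
from h import *
plan([.5768,-.3066,.344],-90.8)
E
```

```text
MOVE [-133.37, -331.62, -0.02, 0.06, -0.1, -92.77] t 21.1 q [ 0.42  0.17 -0.46 -0.   -0.94 -2.05]
```

Request:
step_arm:
  series:
    - [[-4,-10,0,0,0,-3],[-14,-35,0,0,0,-10],[-27,-68,0,0,0,-18],[-40,-100,0,0,0,-26],[-54,-134,0,0,0,-34],[-67,-167,0,0,0,-42],[-81,-201,0,0,0,-50],[-94,-234,0,0,0,-58],[-107,-267,0,0,0,-66],[-119,-296,0,0,0,-74],[-128,-319,0,0,0,-82],[-133.4,-331.6,0,0,0,-90]]

```text
time_s: 22.25
tcp_pos: [0.5775, -0.3084, 0.3424]
tool_rot: [-0.001, -0.686, 0.727, 0.002]
ft_force: [-0.8, 0.5, -1.9]
grip_width: 0.0297
finger_force: 25.0
```

Request:
step_arm:
  series:
    - [[0,0,0,0,0,-2.8],[0,0,0,0,0,-2.8],[0,0,0,0,0,-2.8],[0,0,0,0,0,-2.8]]

```text
time_s: 22.65
tcp_pos: [0.5773, -0.306, 0.3443]
tool_rot: [-0.0, -0.702, 0.712, 0.001]
ft_force: [0.5, -0.9, -1.0]
grip_width: 0.0296
finger_force: 25.0
```

```bash
python3 - <<'E'
from h import *
plan([.5768,-.3066,.214],-90.8)
E
```

```text
MOVE [0.62, 0.35, 130.34, 0.07, 0.02, 0.03] t 22.6 q [-0.24  0.48 -0.   -0.   -1.09  0.23]
```

Request:
step_arm:
  series:
    - [[0.6,0.3,20,0,0,0],[0.6,0.3,50,0,0,0],[0.6,0.3,78,0,0,0],[0.6,0.3,100,0,0,0],[0.6,0.3,114,0,0,0],[0.6,0.3,121,0,0,0],[0.6,0.3,124,0,0,0],[0.6,0.3,126,0,0,0],[0.6,0.3,127.5,0,0,0],[0.6,0.3,128.5,0,0,0],[0.6,0.3,128.5,0,0,0],[0.6,0.3,128.5,0,0,0]]

```text
time_s: 23.85
tcp_pos: [0.5771, -0.3071, 0.2169]
tool_rot: [0.0, -0.702, 0.712, -0.0]
ft_force: [-0.5, 0.7, -1.4]
grip_width: 0.0295
finger_force: 25.0
```

Request:
step_arm:
  series:
    - [[0,0,0.7,0,0,0],[0,0,1.3,0,0,0],[0,0,1.8,0,0,0],[0,0,1.8,0,0,0]]

```text
time_s: 24.25
tcp_pos: [0.577, -0.307, 0.2145]
tool_rot: [-0.0, -0.702, 0.712, 0.0]
ft_force: [-0.6, 0.5, -1.1]
grip_width: 0.0297
finger_force: 25.0
```

Request:
step_arm:
  series:
    - [[0,0,0.5,0,0,0],[0,0,1,0,0,0],[0,0,1,0,0,0],[0,0,1,0,0,0]]

```text
time_s: 24.65
tcp_pos: [0.5771, -0.307, 0.2139]
tool_rot: [0.0, -0.702, 0.712, -0.0]
ft_force: [-0.5, 0.2, 1.1]
grip_width: 0.0298
finger_force: 25.0
```

Request:
step_arm:
  series:
    - [[0,0,0,0,0,0],[0,0,0,0,0,0],[0,0,0,0,0,0],[0,0,0,0,0,0],[0,0,0,0,0,0],[0,0,0,0,0,0],[0,0,0,0,0,0],[0,0,0,0,0,0]]
  gripper: 0.9

```text
time_s: 25.45
tcp_pos: [0.577, -0.307, 0.2136]
tool_rot: [-0.0, -0.702, 0.712, 0.0]
ft_force: [0.0, -0.2, 0.2]
grip_width: 0.0769
finger_force: 0.0
```

Request:
step_arm:
  series:
    - [[0,0,-5,0,0,0],[0,0,-20,0,0,0],[0,0,-45,0,0,0],[0,0,-75,0,0,0],[0,0,-105,0,0,0],[0,0,-135,0,0,0],[0,0,-150,0,0,0],[0,0,-150,0,0,0],[0,0,-150,0,0,0],[0,0,-150,0,0,0]]

```text
time_s: 26.45
tcp_pos: [0.5766, -0.3069, 0.3624]
tool_rot: [-0.0, -0.702, 0.712, 0.001]
ft_force: [0.5, 0.4, 0.2]
grip_width: 0.0784
finger_force: 0.0
```

```bash
python3 - <<'E'
from h import *
c=cam('wrist'); W=pts(c); P=W[np.isfinite(W[...,2])]
Q=P[(abs(P[:,0]-.577)<.06)&(abs(P[:,1]+.3)<.13)]
for a,b in [(.063,.08),(.056,.08)]:
    q=Q[(Q[:,2]>a)&(Q[:,2]<b)]; print(a,len(q),rect(q),np.median(q[:,2]))
P=pts(cam('top')); P=P[np.isfinite(P[...,2])]
M=P[(abs(P[:,0]-.654)<.045)&(abs(P[:,1]-.022)<.045)&(P[:,2]>.055)]; print('model',rect(M),M[:,2].max())
print(readout.read_state()['time_s'])
E
```

```text
0.063 3753 (array([ 0.5762, -0.3252]), array([0.1125, 0.0293]), 89.0) 0.06763950006703706
0.056 4316 (array([ 0.5765, -0.2997]), array([0.164, 0.03 ]), 89.3) 0.06739399126998177
model (array([0.6547, 0.0206]), array([0.0602, 0.065 ]), 89.7) 0.09014133575849548
26.55
```

Scanner is back within about 1 mm of where it lay, and the model is unmoved. Handing in.

```bash
python3 -c "
from station import ticket; print(ticket.sign_off())"
```

```text
the job is handed in; nothing more can be done
None
```

I handed the job in at about 27 s of the 67 s allowed, and the sign-off returned no verdict: the toothed model stands about 2 mm from midway between the ball posts and square to about 0.5°, the scanner was held on the front teeth for over 2 s (about 70 mm off and a few millimetres off aim, by my measurements), and it lies back in its rest within about 1 mm of where it was.

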